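# Hang the washed guard back on the lid press

## Task

The clear guard flap of the little lid press has been washed and hangs on the blue drying stand. Pinch its two finger tabs fully together to draw the sprung hinge pin, lift the flap off the stand, and hang it back on the press: the fixed stub right down in the open hook, the sprung pin sprung out through the eye, the flap hanging straight down and let go. The press's hinge bracket has been slid further back than it was, so feel gently for the hook and never force the flap or the hinges, and leave the scale, the jar, the pan and the boxes where they are.

Things in the scene. Friction and masses are not known exactly. Their poses are not given: they have to be found in the camera images.
- guard: Loose guard flap, 260 g: clear 4 mm panel in an orange frame, 124 mm wide (y), from 7 to 120 mm below its origin. Origin: on the hinge axis, midway between the panel's side edges. Axes when hanging: y along the hinge axis towards the fixed stub, z up, x square to the panel (to the back of stand or press). Two finger tabs stand up on it, a fixed stub sticks out at +y, a sprung pin at -y.
- guard_stub (a point): Round end of the flap's fixed steel stub, on the hinge axis at y = +84 mm of the flap; 8 mm in diameter, free of the orange collar (14 mm in diameter) from y = +69 mm outwards.
- guard_pinch (a point): Where to pinch: y = +8 mm, 28 mm above the flap's hinge axis, the middle of the tabs when fully pinched (38 mm over their outer faces, in y). Tabs: upright, 20 mm wide in x, 6 mm thick, tops 42 mm above the axis; fixed orange one with outer face at y = +27 mm, sprung red one at y = -27 mm when the pin is out. The pin's rod below the red tab's side reaches 4 mm above the axis.
- hinge_pin (a joint): How far the sprung pin (8 mm steel, rigid with the red tab, in a 14 mm boss up to y = -65 mm) is drawn in, m: 0 fully out, its end at y = -80 mm of the flap (last 10 mm tapered to 3 mm in diameter); 0.016 fully drawn, end at y = -64 mm, clear of the eye. The spring pushes it out with 4 N when out, 8 N fully drawn; it snaps out when the tabs are let go.
- stand: Fixed blue drying stand: base plate 130 x 200 x 12 mm and two uprights (y = +-72 to 82 mm) ending in hinge ears: open hook at +y, closed eye at -y. Origin: on the table under the hinge axis; x from front (facing the robot) to back, y along the hinge towards the hook, z up. The flap starts here, stub in hook, pin out through the eye, locked until the pin is drawn.
- stand_hinge (a point): Middle of the stand's hinge axis, 175 mm above the table, axes as the stand. Its ears have the shapes given for the press's.
- press: Fixed white lid press, 200 mm wide, head 161 mm high with its front at x = +35 mm, base 30 mm high with its front at x = -30 mm. A yellow metal bracket on the head carries two hinge ears out in front: open hook at +y, closed eye at -y. Origin: on the table, mid-width, 35 mm in front of the head; x from front (facing the robot) to back, y along the hinge towards the hook, z up.
- press_hinge (a point): OLD middle of the press's hinge axis, 175 mm above the table, 28 mm in front (-x) of the press's origin, axes as the press. Since then the bracket, hook and eye together, was slid back and clamped anywhere from 8 to 48 mm behind (+x) this point; this reading does not show where. Heights and y are true. The bracket does not yield to pushing.
- press_hook (a point): OLD middle of the hook's slot (now 8 to 48 mm further back, +x), on the hinge axis at y = +77 mm; ear 10 mm thick in y, 34 mm in x. Slot open at the top, 10.5 mm wide in x, floor 4 mm below the axis; low front cheek (-x) up to 3 mm above the axis, tall back cheek (+x) up to 22 mm above it. A stub 8 to 14 mm above the axis, moved to +x over the front cheek, touches the back cheek.
- press_eye (a point): OLD middle of the eye (now as far back, +x, as the hook), on the hinge axis at y = -77 mm; ear 10 mm thick in y, 34 mm in x, top 13 mm above the axis. Closed hole 12 mm wide in x, from 4.8 mm below to 6.5 mm above the axis (7.8 mm below at the inner face, sloping up over 5 mm). The pin enters it from the inner side when the tabs are let go.
- scale: Bystander: white bench scale, 240 mm by 170 mm by 58 mm high. Origin at the middle of its underside.
- jar: Bystander: jar with red cap, 60 mm in diameter, 85 mm high. Origin at the middle of its underside.
- pan: Bystander: shallow steel weighing pan, 90 mm in diameter, 22 mm high. Origin at the middle of its underside.
- boxes: Bystander: two small clear boxes stacked, 46 mm square, 53 mm high together. Origin at the middle of the underside.
Things that resemble listed ones, but are neither listed nor needed, are in the scene too. What is meant by the guard is not purple, and is the larger of those in its own colour. There is more than one size of the stand; the job needs the middle-sized.

How it is judged:
By the outcome, as a careful person would: the job done as asked, in the order asked, and still so for the second after the job is handed in, with the robot touching nothing.
It also fails if it takes over 61 s, if anything falls off the work surface, if the arm or the gripper's body presses on something with over 40 N, if the wrist force passes 120 N, or if a joint passes its speed limit or range.

## Robot

A 6-joint arm with a two-finger parallel gripper is mounted at the origin on the work surface. World frame = base frame: x ahead of the robot, y to its left, z up, the work surface at z = 0. Lengths are in m, angles in rad, forces in N, time in s.
With the tool pointing down it reaches from about 0.15 to 0.775 m from the base axis. Payload 6.1 kg.
Tool frame: the origin (TCP) lies on the mounting face of the last link; the fingertips stand 173 mm ahead of it and the grasp point (between the pads) lies 155 mm ahead of it (ctrl.grip_depth is the distance from the TCP to the grasp point, in m); z points along the fingers, y is the line along which they close (so a half turn about z gives the same grasp; the last joint's range is limited). The gripper opens to 85 mm and grips with 20 to 120 N. Pads are 22 mm wide; open, the fingers measure 114 mm over their backs; the gripper's body (76 mm by 85 mm) begins 54 mm behind the grasp point. The pads swing forward as they close: fully open they stand 13 mm farther back than shut.
Start: joints at [-1.151, 0.126, -0.04, 1.405, 0, 1.571], TCP at [0.214, -0.479, 0.405] pointing down, gripper open.
Joint ranges: [-2.72, 2.72], [-0.95, 1.95], [-1.27, 1.35], [-1.78, 2.02], [-1.46, 1.47], [-3.14, 3.14]. Speed limits (rad/s): [2.39, 2.39, 3.01, 3.14, 3.14, 3.14].

## Interface

Orientations are given as [roll, pitch, yaw] about the fixed x, y, z axes, in that order (R = Rz(yaw) Ry(pitch) Rx(roll)).
In Python, from rig import readout, read_camera, camera_info, ctrl gives the robot as it stands. The module is installed in compiled form; this text tells all that it offers.
- The arm moves only by the tool send_rows, never from a script. Its argument "targets" is one flat list of numbers, 5 for each row, row after row: the shift along the tool's x, y, z normalised to -1 to 1, where 1 is 0.025 m, then the turn about the tool's z normalised to -1 to 1, where 1 is 6 degrees, then the opening, from 0 (shut) to 1 (fully open). A call has 1 to 5 rows; each row shifts and turns the commanded pose from where the row before left it, along the tool's axes as they then stand; what a row does not reach is not made up. A row lasts 1/8 s, in which the tool goes at most 62.5 mm and 10.7 degrees, less where a joint would pass 70% of its speed; a pose out of reach is approached as far as the arm can. A call with a number of a shift or a turn outside -1 to 1 is refused whole. A call with a gripper value outside its range is refused whole. The fingers move at their own pace and stop on an object; "force" is the grip in N (left out, the last holds). Time passes only in rows, so rows that do not move let the fingers close. It gives the time, the measured TCP pose, the force, the opening and the grip force at its end, in the units of the state.
- readout.sense(): the state, without advancing time (a new reading comes with each control period).
- read_camera(name): name is "scene" or "side" or "wrist"; returns (picture, depth): 480x640x3 uint8, red, green, blue; 480x640 float32, m along the optical axis (not along the pixel's ray), 0 where there is no reading.
- camera_info(name): a dict with "fx", "fy", "cx", "cy" (pixels), "cam_to_world" (4x4, takes a point from camera to world coordinates); the wrist camera has in their place "mount" (4x4, takes a point from camera to tool coordinates, whose origin is the TCP and whose axes are the flange's). Camera axes: x right, y up, looking along -z (the intrinsics and any distortion apply to the point x, -y, -z); pixel columns grow to the right and rows downward; lengths in m; the calibration is good to about 2 mm. A picture is of the moment at which its call begins: read the wrist's pose just before it. camera_info takes no time and is no camera call.
- ctrl.hand_in(): hands the job in; it is judged then, once.
The state is a dict: "time_s": time; "q": joint angles; "qd": joint speeds; "tau": joint torques, N m; "tool_pos": TCP position; "tcp_rot": TCP orientation; "contact_force": force on the tool from outside, world axes, zero at the start; "wrist_torque": the same for the moment, N m; "gripper_width": finger opening in m; "gripper_force": force on a finger pad.
Only numpy, scipy, OpenCV 4.12 (cv2) and the standard library are available. Lean on these libraries where they do the work, as an engineer would, in place of code of your own. Each camera call takes 0.05 s, during which the arm holds its last target. There are 200 camera calls.

## Working session

There is one attempt and no reset: what is moved stays moved. The work goes in short steps, Python scripts to look and compute and a tool call to move; the robot and the scene stay as the last step left them, time stands still between calls to the robot, and variables do not carry over. Pictures are saved under pics/ and viewed, at most 10 in all, crops included, and the job is handed in when it is done.

Besides the shell and the picture viewer there is one more tool, called as name(argument=value, ...) on one line, values as JSON. send_rows: Moves the arm, as the interface text tells. Scaled input: -1 to 1 covers 0.025 m each way for a shift and 6 degrees each way for a turn. Its arguments: {"type":"object","properties":{"targets":{"type":"array","items":{"type":"number"}},"force":{"type":"number"}},"required":["targets"]}

```bash
mkdir -p pics; cat > h.py <<'E'
import numpy as np, cv2
from rig import readout, read_camera, camera_info, ctrl
from scipy.spatial.transform import Rotation as R
def T_tool(s):
    T=np.eye(4);T[:3,:3]=R.from_euler('xyz',s['tcp_rot']).as_matrix();T[:3,3]=s['tool_pos'];return T
def snap(name,fn=None):
    s=readout.sense();im,d=read_camera(name);c=camera_info(name)
    M=c['cam_to_world'] if 'cam_to_world' in c else T_tool(s)@np.array(c['mount'])
    if fn: cv2.imwrite('pics/'+fn+'.png',im[...,::-1]); 
    np.savez('last_'+name,im=im,d=d,M=M,K=[c['fx'],c['fy'],c['cx'],c['cy']])
    return im,d,np.array(M),c
def pt(name,u,v,depth=None):
    z=np.load('last_'+name+'.npz');fx,fy,cx,cy=z['K'];d=z['d'][int(v),int(u)] if depth is None else depth
    return (z['M']@[(u-cx)/fx*d,-(v-cy)/fy*d,-d,1])[:3]
def cloud(name):
    z=np.load('last_'+name+'.npz');fx,fy,cx,cy=z['K'];d=z['d'];v,u=np.mgrid[:480,:640]
    P=np.stack([(u-cx)/fx*d,-(v-cy)/fy*d,-d,np.ones_like(d)],-1)@z['M'].T
    P[d==0]=np.nan
    return P[...,:3],z['im']
E
python3 - <<'E'
from h import *
s=readout.sense();print(s)
for n in('scene','side'):
    im,d,M,c=snap(n,n+'0');print(n,{k:v for k,v in c.items() if k!='cam_to_world'},M.round(3).tolist())
print(camera_info('wrist'))
E
```

```text
{'time_s': 0.0, 'q': array([-1.15101913e+00,  1.26372311e-01, -4.05854226e-02,  1.40538892e+00,
       -1.43192926e-05,  1.57080554e+00]), 'qd': array([ 1.29036372e-03, -9.31449204e-04, -4.15935921e-04, -1.51404440e-04,
        9.15959629e-05,  5.09798415e-04]), 'tau': array([-2.51822297e-03, -4.35912645e+01,  3.52924097e+01,  1.73728092e-02,
       -2.50070534e-04,  2.64864440e-05]), 'tool_pos': array([ 0.21391482, -0.47930579,  0.40394263]), 'tcp_rot': array([-3.14004233e+00,  1.43335655e-05,  4.19767999e-01]), 'contact_force': array([ 0.47483143, -0.55292628, -0.21345006]), 'wrist_torque': array([0.00719743, 0.0061783 , 0.05588835]), 'gripper_force': 0.0, 'gripper_width': 0.08528252402929588}
scene {'fx': 452.4983728634626, 'fy': 452.4983728634626, 'cx': 317.19444079617654, 'cy': 237.8144931683545} [[-0.875, -0.406, 0.264, 0.856], [0.484, -0.719, 0.499, 0.619], [-0.013, 0.564, 0.826, 1.207], [0.0, 0.0, 0.0, 1.0]]
side {'fx': 484.97476532791035, 'fy': 484.97476532791035, 'cx': 304.78087855363924, 'cy': 241.23350316537744} [[-0.933, 0.288, -0.218, 0.277], [-0.361, -0.722, 0.591, 0.654], [0.013, 0.629, 0.777, 1.044], [0.0, 0.0, 0.0, 1.0]]
{'fx': 394.7076495770747, 'fy': 394.7076495770747, 'cx': 318.07607408381193, 'cy': 237.19341084581552, 'mount': array([[-5.01015654e-04,  9.48569306e-01,  3.16569142e-01,
         8.03880950e-02],
       [ 9.99999841e-01,  5.57731195e-04, -8.85465911e-05,
        -1.31728970e-03],
       [-2.60553064e-04,  3.16569047e-01, -9.48569434e-01,
         3.15104727e-02],
       [ 0.00000000e+00,  0.00000000e+00,  0.00000000e+00,
         1.00000000e+00]])}
```

View pics/scene0.png

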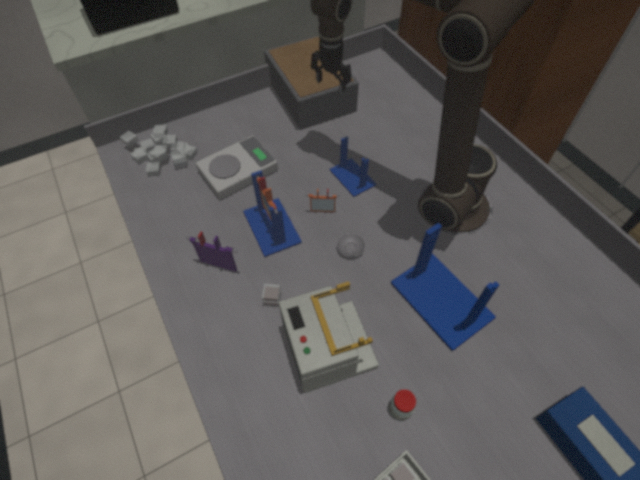

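View pics/side0.png

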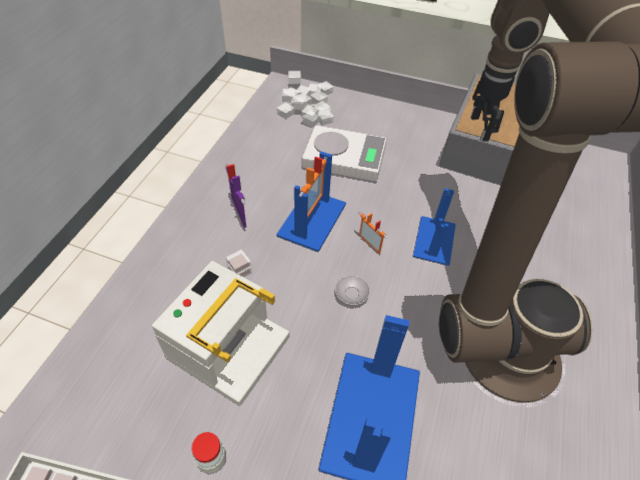

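The scene view shows the guard on the middle stand at about (268,205), and the press at (330,330). The side view has them at (312,205) and (225,330). The small orange flap and the purple one are decoys.

```bash
cat > m1.py <<'E'
from h import *
def stats(n,box,f,label):
    P,im=cloud(n);u0,v0,u1,v1=box
    p=P[v0:v1,u0:u1].reshape(-1,3);hsv=cv2.cvtColor(im,cv2.COLOR_RGB2HSV)[v0:v1,u0:u1].reshape(-1,3).astype(int)
    m=f(p,hsv)&np.isfinite(p[:,0]);q=p[m]
    if len(q)<5: print(n,label,len(q));return q
    r=cv2.minAreaRect((q[:,:2]*1000).astype(np.float32))
    print(n,label,len(q),'mean',q.mean(0).round(4),'zmax',np.percentile(q[:,2],98).round(4),'rect c',np.round(r[0],1),'sz',np.round(r[1],1),'ang',round(r[2],1));return q
blue=lambda h:(h[:,0]>100)&(h[:,0]<125)&(h[:,1]>120)
yel=lambda h:(h[:,0]>17)&(h[:,0]<30)&(h[:,1]>150)
orr=lambda h:((h[:,0]<16)|(h[:,0]>172))&(h[:,1]>150)
white=lambda h:(h[:,1]<40)
B={'scene':((235,150,305,260),(270,270,385,395)),'side':((270,140,350,255),(140,250,300,405))}
for n in B:
    b,pb=B[n]
    stats(n,b,lambda p,h:blue(h)&(p[:,2]<0.025)&(p[:,2]>0.004),'base')
    q=stats(n,b,lambda p,h:blue(h)&(p[:,2]>0.15),'ears')
    if len(q)>10:
        _,l,c=cv2.kmeans(q.astype(np.float32),2,None,(3,50,.0001),5,0);print(c.round(4).tolist())
    stats(n,b,lambda p,h:orr(h)&(p[:,2]>0.19),'tabs')
    stats(n,b,lambda p,h:orr(h)&(h[:,0]>4)&(h[:,0]<16)&(p[:,2]>0.19),'otab')
    stats(n,b,lambda p,h:orr(h)&((h[:,0]<=4)|(h[:,0]>172))&(p[:,2]>0.19),'rtab')
    stats(n,pb,lambda p,h:yel(h)&(p[:,2]>0.12),'yellow')
    stats(n,pb,lambda p,h:white(h)&(p[:,2]>0.15)&(p[:,2]<.166),'head')
    stats(n,pb,lambda p,h:white(h)&(p[:,2]>0.023)&(p[:,2]<.036),'pbase')
E
python3 m1.py
python3 - <<'E'
import cv2,numpy as np
a=cv2.imread('pics/side0.png')
x=cv2.resize(a[140:255,260:375],(580,580),interpolation=3)[:, :400]
y=cv2.resize(a[250:405,140:300],(400,388),interpolation=3)
o=np.zeros((580,800,3),np.uint8);o[:,:400]=x;o[:388,400:]=y
cv2.imwrite('pics/c1.png',o)
E
```

```text
scene base 1168 mean [ 0.5923 -0.2056  0.0113] zmax 0.0171 rect c [ 581.3 -220.2] sz [196.9 124.3] ang 85.8
scene ears 40 mean [ 0.5786 -0.1772  0.177 ] zmax 0.1947 rect c [ 576.5 -217.7] sz [159.4  33.6] ang 84.0
[[0.5756999850273132, -0.2944999933242798, 0.1876000016927719], [0.5794000029563904, -0.14319999516010284, 0.17399999499320984]]
scene tabs 2
scene otab 1
scene rtab 1
scene yellow 132 mean [0.6255 0.2576 0.1726] zmax 0.198 rect c [594.1 232. ] sz [157.7  93.3] ang 79.1
scene head 3635 mean [0.6574 0.2252 0.1602] zmax 0.1647 rect c [630.9 222.3] sz [201.2 184.7] ang 79.5
scene pbase 1081 mean [0.5555 0.2468 0.0292] zmax 0.0343 rect c [616.4 174.4] sz [301.7 225.2] ang 80.0
side base 1646 mean [ 0.5644 -0.2002  0.0114] zmax 0.0181 rect c [ 578.6 -219.1] sz [203.3 129.6] ang 86.6
side ears 235 mean [ 0.5779 -0.2019  0.1734] zmax 0.1972 rect c [ 578.5 -218.9] sz [169.9  33.6] ang 85.6
[[0.5841000080108643, -0.14059999585151672, 0.1712000072002411], [0.5687000155448914, -0.2939000129699707, 0.17679999768733978]]
side tabs 122 mean [ 0.5777 -0.218   0.2049] zmax 0.2167 rect c [ 577.8 -219.2] sz [56.5 18.2] ang 85.1
side otab 64 mean [ 0.5793 -0.1958  0.2051] zmax 0.2167 rect c [ 578.6 -218.2] sz [54.2 17.9] ang 86.5
side rtab 58 mean [ 0.5758 -0.2426  0.2047] zmax 0.2161 rect c [ 575.6 -242.3] sz [17.6 10.7] ang 4.7
side yellow 1053 mean [0.6049 0.2327 0.1732] zmax 0.1956 rect c [590.  232.2] sz [165.3 104.5] ang 79.2
side head 4508 mean [0.6514 0.2296 0.1603] zmax 0.1646 rect c [650.4 221.5] sz [199.8 147.8] ang 79.4
side pbase 3431 mean [0.5633 0.2394 0.0293] zmax 0.034 rect c [626.6 173.3] sz [305.  247.4] ang 79.9
```

View pics/c1.png

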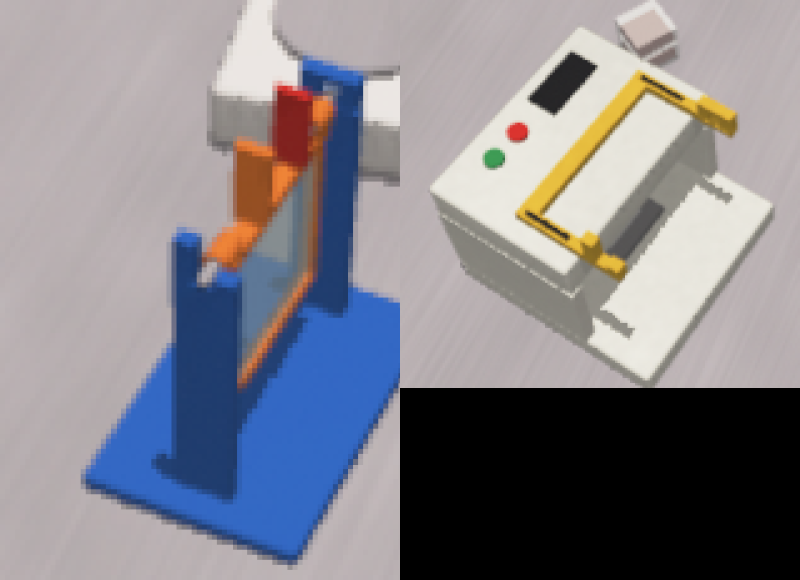

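The crop shows the hook ear nearest the camera on both stand and press (world +y). The stub sits in the stand slot, and the flap's tabs are clear. Next I fit the frames.

```bash
cat > m2.py <<'E'
from h import *
P,im=cloud('side');hsv=cv2.cvtColor(im,cv2.COLOR_RGB2HSV).astype(int)
def fr(yaw,o): c,s=np.cos(yaw),np.sin(yaw);return lambda p:np.stack([(p[...,0]-o[0])*c+(p[...,1]-o[1])*s,-(p[...,0]-o[0])*s+(p[...,1]-o[1])*c,p[...,2]],-1)
for n in('side','scene'):
    P,im=cloud(n);hsv=cv2.cvtColor(im,cv2.COLOR_RGB2HSV).astype(int)
    q=fr(np.radians(-10.6),(0.6,0.225))(P)
    near=(abs(q[...,0])<.2)&(abs(q[...,1])<.125)
    top=near&(abs(q[...,2]-.161)<.002)&(hsv[...,1]<60)
    pc=lambda a:np.percentile(a,[0.5,2,50,98,99.5]).round(4)
    print(n,'head x',pc(q[top][:,0]),'y',pc(q[top][:,1]))
    bt=near&(abs(q[...,2]-.030)<.002)&(hsv[...,1]<60)
    print('base x',pc(q[bt][:,0]),'y',pc(q[bt][:,1]))
    ye=near&(q[...,2]>.168)&(hsv[...,0]>15)&(hsv[...,0]<32)&(hsv[...,1]>120)
    e=q[ye];
    for nm,m in(('hook',e[:,1]>.06),('eye',e[:,1]<-.06)):
        a=e[m];print(nm,len(a),'x',pc(a[:,0]),'y',pc(a[:,1]))
        if n=='side':
            for zb in np.arange(.169,.199,.004):
                b=a[abs(a[:,2]-zb)<.002]
                if len(b)>2: print(round(zb,3),len(b),'x',b[:,0].min().round(4),b[:,0].max().round(4),'y',b[:,1].min().round(4),b[:,1].max().round(4))
    # edge angle of head front: fit x(y)
    t=q[top]; ys=np.arange(-.09,.1,.02); xs=[np.percentile(t[abs(t[:,1]-y)<.01][:,0],1) for y in ys]
    print('front edge',np.round(xs,4),'slope deg',np.degrees(np.polyfit(ys,xs,1)[0]))
E
python3 m2.py
```

```text
side head x [-0.0214 -0.0194  0.0563  0.1181  0.1203] y [-0.0922 -0.089   0.0165  0.1022  0.104 ]
base x [-0.0873 -0.0853 -0.0435  0.0132  0.0426] y [-0.0915 -0.0873  0.0118  0.1023  0.105 ]
hook 340 x [-0.0629 -0.0623 -0.0157  0.0392  0.0397] y [0.0605 0.0619 0.0824 0.0874 0.0876]
0.169 132 x -0.0629 0.0414 y 0.0604 0.088
0.173 100 x -0.0632 0.0398 y 0.0602 0.0875
0.177 39 x -0.0629 0.0273 y 0.0761 0.0876
0.181 12 x -0.0591 -0.0286 y 0.0777 0.0871
0.185 10 x -0.0416 -0.0319 y 0.0774 0.0873
0.189 7 x -0.0407 -0.0292 y 0.0784 0.0872
0.193 13 x -0.0413 -0.0301 y 0.0768 0.0875
0.197 24 x -0.041 -0.0298 y 0.077 0.0877
eye 263 x [-0.0635 -0.0627 -0.0282  0.0384  0.0392] y [-0.0774 -0.0771 -0.0698 -0.0624 -0.0608]
0.169 95 x -0.0636 0.0393 y -0.0774 -0.0604
0.173 64 x -0.0634 0.0397 y -0.0767 -0.0601
0.177 5 x -0.0628 -0.0304 y -0.0687 -0.0662
0.181 16 x -0.0636 -0.0276 y -0.0746 -0.0662
0.185 42 x -0.0624 -0.0282 y -0.0774 -0.0659
0.189 40 x -0.0622 -0.0294 y -0.0765 -0.0664
front edge [-0.0143 -0.021  -0.0213 -0.0204 -0.0207 -0.0213 -0.0197 -0.0216 -0.0161
 -0.0195] slope deg -0.2234871736964259
scene head x [-0.0205 -0.0178  0.0597  0.1201  0.1219] y [-0.0946 -0.0918  0.012   0.0998  0.102 ]
base x [-0.0862 -0.0853 -0.0626  0.071   0.1105] y [-0.0938 -0.0892  0.0145  0.1025  0.1033]
hook 160 x [-0.0587 -0.0566 -0.0068  0.0408  0.0413] y [0.0602 0.0608 0.0812 0.0852 0.0854]
eye 115 x [-0.0575 -0.0563 -0.0284  0.0395  0.0403] y [-0.0766 -0.0761 -0.0708 -0.0608 -0.06  ]
front edge [-0.0172 -0.017  -0.0182 -0.0191 -0.0191 -0.0192 -0.0203 -0.0195 -0.019
 -0.0303] slope deg -2.4613479094812494
```

send_rows(targets=[0.7,0.7,0,1,0.9,0.7,0.7,0,1,0.9,0.8,0,0,1,0.9,0.8,0,0,1,0.9,0.8,0,0,0.74,0.9])

```text
time_s: 0.72
tool_pos: [0.3192, -0.493, 0.4042]
tcp_rot: [-3.141, 0.001, -0.079]
contact_force: [0.9, -0.7, -0.9]
gripper_width: 0.0771
gripper_force: 0.0
```

send_rows(targets=[0.63,-0.8,0,0,0.95,0.63,-0.8,0,0,0.95,0.63,-0.8,0,0,0.95,0.63,-0.8,0,0,0.95,0.63,-0.8,0,0,0.95])

```text
time_s: 1.35
tool_pos: [0.4052, -0.3988, 0.4042]
tcp_rot: [-3.141, 0.001, -0.077]
contact_force: [-0.5, 0.5, -0.3]
gripper_width: 0.081
gripper_force: 0.0
```

send_rows(targets=[0.63,-0.8,0,0,0.95,0.63,-0.8,0,0,0.95,0.63,-0.8,0,0,0.95,0.63,-0.8,0,0,0.95,0.63,-0.8,0,0,0.95])

```text
time_s: 1.98
tool_pos: [0.4914, -0.3051, 0.4042]
tcp_rot: [-3.141, 0.001, -0.077]
contact_force: [0.1, -0.0, 0.7]
gripper_width: 0.0809
gripper_force: 0.0
```

send_rows(targets=[0.63,-0.8,0,0,0.95,0.63,-0.8,0,0,0.95,0.63,-0.8,0,0,0.95,0.63,-0.8,0,0,0.95,0.63,-0.8,0,0,0.95])

```text
time_s: 2.6
tool_pos: [0.5776, -0.2114, 0.4041]
tcp_rot: [-3.141, 0.001, -0.077]
contact_force: [-0.3, -0.1, 0.6]
gripper_width: 0.081
gripper_force: 0.0
```

```bash
python3 - <<'E'
from h import *
im,d,M,c=snap('wrist','w1')
print(readout.sense()['tool_pos'],readout.sense()['tcp_rot'])
P,_=cloud('wrist');hsv=cv2.cvtColor(im,cv2.COLOR_RGB2HSV).astype(int)
h,s=hsv[...,0],hsv[...,1]
for nm,m in(('red',((h<=4)|(h>172))&(s>150)),('orange',(h>4)&(h<16)&(s>150))):
    a=P[m&(P[...,2]>.19)&(P[...,2]<.23)];a=a[np.isfinite(a[:,0])]
    if len(a)>5:
        r=cv2.minAreaRect((a[:,:2]*1000).astype(np.float32));print(nm,len(a),r,a[:,2].max(),np.percentile(a,[1,99],axis=0).round(4).tolist())
b=P[(h>100)&(h<125)&(s>120)&(P[...,2]>.16)];print('blue',len(b),cv2.minAreaRect((b[:,:2]*1000).astype(np.float32)))
E
```

```text
[ 0.57919019 -0.20961677  0.40375783] [-3.13969908e+00  2.56113326e-04 -7.44451592e-02]
red 782 ((577.6969604492188, -244.74415588378906), (4.591014862060547, 20.417741775512695), 81.0001449584961) 0.21617262876770635 [[0.5682, -0.2482, 0.1905], [0.5876, -0.2429, 0.2153]]
orange 627 ((581.87744140625, -197.6510772705078), (6.050889015197754, 19.13421630859375), 79.74217987060547) 0.2167651774760974 [[0.5727, -0.2019, 0.1907], [0.591, -0.1958, 0.2164]]
blue 3880 ((579.3255615234375, -220.89974975585938), (165.09658813476562, 34.61384201049805), 86.05962371826172)
```

View pics/w1.png

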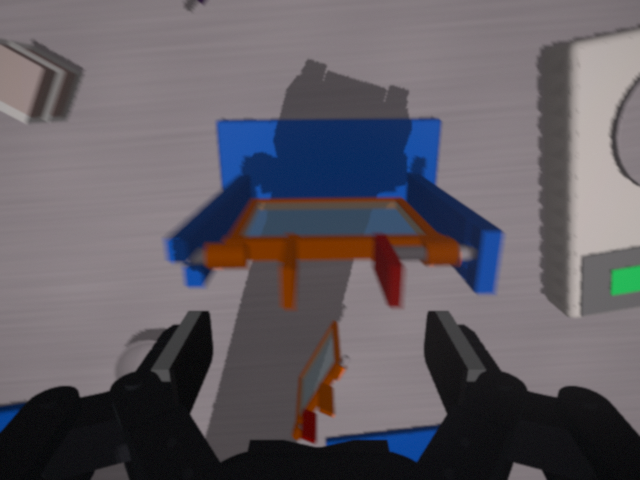

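The wrist view shows the tabs at (289,270) and (388,270), between the open pads. The pinch point is about 2.5 mm to the right of the pad centre, so I correct that, descend and pinch.

send_rows(targets=[0,0.1,0.5,0,0.95,0,0,0.6,0,0.95,0,0,0.6,0,0.95,0,0,0.14,0,0.95,0,0,0,0,0.95], force=40)

```text
time_s: 3.28
tool_pos: [0.5766, -0.2149, 0.3584]
tcp_rot: [-3.141, 0.001, -0.077]
contact_force: [0.7, 0.5, -0.2]
gripper_width: 0.0814
gripper_force: 0.0
```

send_rows(targets=[0,0,0,0,0.7,0,0,0,0,0.5,0,0,0,0,0.35,0,0,0,0,0.35,0,0,0,0,0.35], force=40)

```text
time_s: 3.9
tool_pos: [0.5771, -0.215, 0.3601]
tcp_rot: [3.14, -0.002, -0.077]
contact_force: [0.1, -4.8, 6.2]
gripper_width: 0.0373
gripper_force: 39.7
```

send_rows(targets=[0,0,0,0,0.35,0,0,0,0,0.35,0,0,-0.1,0,0.35,0,0,-0.1,0,0.35,0,0,-0.1,0,0.35], force=45)

```text
time_s: 4.53
tool_pos: [0.5769, -0.2144, 0.3656]
tcp_rot: [-3.141, 0.001, -0.076]
contact_force: [-0.3, -1.1, -2.2]
gripper_width: 0.0371
gripper_force: 44.5
```

```bash
python3 - <<'E'
from h import *
a=[]
im,d,M,c=snap('side');w=snap('wrist')[0]
s=readout.sense();print(s['tool_pos'],s['contact_force'],s['wrist_torque'],s['tcp_rot'])
o=np.zeros((480,800,3),np.uint8)
o[:,:400]=cv2.resize(im[130:250,260:360],(400,480),interpolation=3)
o[:360,400:]=cv2.resize(w[150:390,160:520],(400,267),interpolation=3)[:360] if 0 else cv2.resize(w[90:450,140:540],(400,360))
cv2.imwrite('pics/c2.png',o[...,::-1])
E
```

```text
[ 0.57693976 -0.21442551  0.36611321] [ 0.17304221  0.19824992 -1.85942671] [-0.08534054  0.03410176 -0.02551207] [-3.14121877e+00  4.07779849e-04 -7.63038704e-02]
```

View pics/c2.png

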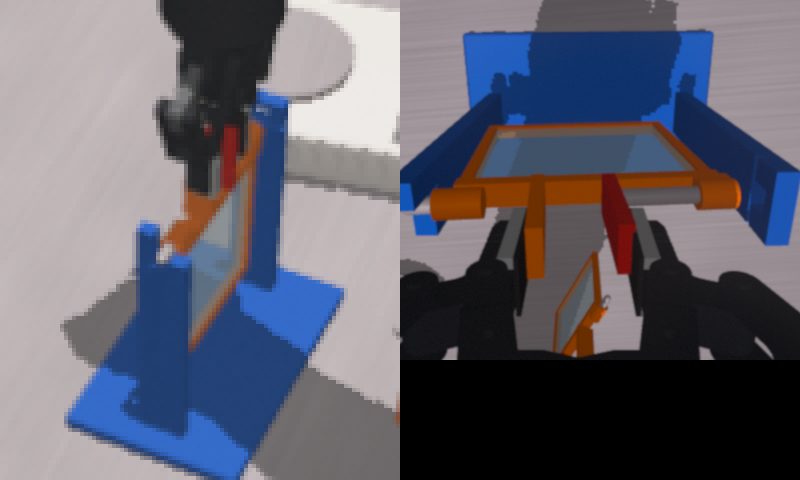

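The tabs are fully pinched, the pin is clear of the eye, and the flap's weight is on the gripper. Next I lift it out, bring it forward and carry it to the front of the press.

send_rows(targets=[0,0,-0.8,0,0.35,0,0,-1,0,0.35,-0.8,0,-0.4,0,0.35,-1,0,-0.2,0,0.35,-1,0,-0.2,0,0.35])

```text
time_s: 5.25
tool_pos: [0.5053, -0.2089, 0.4308]
tcp_rot: [-3.141, 0.001, -0.077]
contact_force: [0.1, 0.3, -1.2]
gripper_width: 0.0374
gripper_force: 45.1
```

send_rows(targets=[-0.1,-0.1,0,0.52,0.35,-0.1,-0.8,0,0.52,0.35,-0.12,-0.9,0,0,0.35,-0.12,-0.9,0,0,0.35,-0.12,-0.9,0,0,0.35])

```text
time_s: 5.88
tool_pos: [0.5072, -0.1176, 0.4307]
tcp_rot: [-3.141, 0.001, -0.186]
contact_force: [0.2, 0.4, -3.3]
gripper_width: 0.0372
gripper_force: 45.1
```

send_rows(targets=[-0.12,-0.9,0,0,0.35,-0.12,-0.9,0,0,0.35,-0.12,-0.9,0,0,0.35,-0.12,-0.9,0,0,0.35,-0.12,-0.9,0,0,0.35])

```text
time_s: 6.5
tool_pos: [0.5048, -0.0561, 0.4323]
tcp_rot: [-3.105, 0.0, -0.119]
contact_force: [-0.1, -0.4, -2.2]
gripper_width: 0.0373
gripper_force: 45.2
```

send_rows(targets=[-0.12,-0.9,0,0,0.35,-0.12,-0.9,0,0,0.35,-0.12,-0.9,0,0,0.35,-0.12,-0.9,0,0,0.35,0,0,0,0,0.35])

```text
time_s: 7.12
tool_pos: [0.4979, -0.0176, 0.4366]
tcp_rot: [-3.07, 0.0, -0.053]
contact_force: [-0.4, -0.1, -2.2]
gripper_width: 0.0371
gripper_force: 45.1
```

```bash
python3 - <<'E'
from h import *
s=readout.sense();print({k:np.round(v,3) for k,v in s.items()})
E
```

```text
{'time_s': np.float64(7.125), 'q': array([-0.053,  0.077, -0.025,  1.469,  0.072,  3.141]), 'qd': array([-0.01 ,  0.005, -0.001, -0.005, -0.01 , -0.001]), 'tau': array([ 3.8200e-01, -4.1535e+01,  3.6187e+01,  7.3000e-02,  3.9800e-01,
       -1.0000e-03]), 'tool_pos': array([ 0.498, -0.018,  0.437]), 'tcp_rot': array([-3.07 ,  0.   , -0.053]), 'contact_force': array([-0.377, -0.12 , -2.246]), 'wrist_torque': array([-0.079,  0.03 ,  0.002]), 'gripper_force': np.float64(45.137), 'gripper_width': np.float64(0.037)}
```

The last joint has hit its range limit (q6 = 3.14), so this grasp can't reach the press. I need to rehang the flap on the stand and regrasp it with the tool turned a half turn. First, back to the stand.

send_rows(targets=[0,0.6,0,0,0.35,0,0.9,0,0,0.35,0,0.9,0,0,0.35,0,0.9,0,0,0.35,0,0.9,0,0,0.35])

```text
time_s: 7.75
tool_pos: [0.4921, -0.1247, 0.4287]
tcp_rot: [-3.07, 0.001, -0.055]
contact_force: [1.1, -0.1, -2.1]
gripper_width: 0.037
gripper_force: 45.1
```

send_rows(targets=[0,0.9,0,0,0.35,0,0.9,0,0,0.35,0,0,0,0,0.35])

```text
time_s: 8.12
tool_pos: [0.4896, -0.1698, 0.4252]
tcp_rot: [-3.07, 0.001, -0.057]
contact_force: [0.5, 0.6, -2.4]
gripper_width: 0.037
gripper_force: 45.2
```

```bash
python3 - <<'E'
from h import *
P,im=cloud('scene')
a=P.reshape(-1,3);a=a[np.isfinite(a[:,0])]
for x0 in np.arange(-.3,.8,.1):
    r=[]
    for y0 in np.arange(-1.0,-.1,.1):
        m=(a[:,0]>x0)&(a[:,0]<x0+.1)&(a[:,1]>y0)&(a[:,1]<y0+.1)
        r.append(f"{np.percentile(a[m,2],95):.2f}" if m.sum()>20 else '--')
    print(f"{x0:.1f}",*r)
s=readout.sense();print(s['q'].round(3),s['tool_pos'].round(4),s['tcp_rot'].round(4))
E
```

```text
-0.3 -- 0.10 0.10 0.10 0.10 0.09 0.00 0.10 0.10
-0.2 -- 0.10 0.00 0.01 0.00 0.00 0.00 0.00 --
-0.1 -- 0.10 0.00 0.01 0.00 0.00 0.00 0.00 0.00
0.0 0.14 0.15 -- 0.14 0.14 0.00 0.00 0.00 0.00
0.1 0.14 0.15 0.15 0.15 0.14 0.53 0.01 0.01 0.66
0.2 0.14 0.14 0.14 0.14 0.33 0.54 0.13 0.12 0.00
0.3 -- 0.10 0.00 0.00 0.00 0.00 0.00 0.00 0.08
0.4 -- 0.10 0.00 0.00 0.05 0.05 0.00 0.08 0.01
0.5 -- 0.10 0.00 0.00 0.06 0.06 0.17 0.20 0.19
0.6 -- 0.10 0.00 0.03 0.06 0.06 0.01 0.01 0.03
0.7 -- 0.10 0.06 0.05 0.00 0.00 0.00 0.00 0.14
[-0.35   0.125  0.004  1.471  0.068  2.848] [ 0.4896 -0.1698  0.4252] [-3.0701e+00  1.4000e-03 -5.7300e-02]
```

send_rows(targets=[-0.74,0.7,-0.3,0,0.35,-0.74,0.7,-0.3,0,0.35,-0.74,0.7,-0.3,0,0.35,-0.74,0.7,-0.3,0,0.35,-0.74,0.7,-0.3,0,0.35])

```text
time_s: 8.75
tool_pos: [0.3919, -0.2529, 0.4571]
tcp_rot: [-3.07, 0.0, -0.054]
contact_force: [0.6, -0.3, -1.9]
gripper_width: 0.0372
gripper_force: 45.2
```

send_rows(targets=[-0.74,0.7,-0.3,0,0.35,-0.74,0.7,-0.3,0,0.35,-0.74,0.7,-0.3,0,0.35,-0.74,0.7,-0.3,0,0.35,-0.74,0.7,-0.3,0,0.35])

```text
time_s: 9.38
tool_pos: [0.2947, -0.3377, 0.4883]
tcp_rot: [-3.07, 0.0, -0.054]
contact_force: [0.7, -1.1, -2.3]
gripper_width: 0.0371
gripper_force: 45.2
```

send_rows(targets=[-0.74,0.7,-0.2,0,0.35,-0.74,0.7,-0.2,0,0.35,-0.74,0.7,-0.2,0,0.35,-0.74,0.7,-0.2,0,0.35,-0.74,0.7,-0.2,0,0.35])

```text
time_s: 10.0
tool_pos: [0.1976, -0.4216, 0.507]
tcp_rot: [-3.07, 0.0, -0.054]
contact_force: [-1.1, 0.4, -2.4]
gripper_width: 0.0371
gripper_force: 45.2
```

send_rows(targets=[-0.74,0.7,-0.1,0,0.35,-0.74,0.7,-0.1,0,0.35,-0.74,0.7,-0.1,0,0.35,-0.74,0.7,-0.1,0,0.35,-0.74,0.7,-0.1,0,0.35])

```text
time_s: 10.62
tool_pos: [0.1005, -0.5047, 0.5131]
tcp_rot: [-3.07, 0.0, -0.054]
contact_force: [0.7, -0.9, -2.5]
gripper_width: 0.0374
gripper_force: 45.2
```

```bash
python3 - <<'E'
from h import *
s=readout.sense();print(s['q'].round(3),s['tool_pos'].round(4),s['tcp_rot'].round(4))
E
```

```text
[-1.378  0.17   0.25   1.72   0.017  1.817] [ 0.1005 -0.5047  0.5131] [-3.07e+00  3.00e-04 -5.41e-02]
```

send_rows(targets=[-0.8,0,-0.6,0,0.35,-0.8,0,-0.8,0,0.35,-0.8,0,-0.8,0,0.35,-0.8,0,-0.8,0,0.35,-0.8,0,-0.8,0,0.35])

```text
time_s: 11.25
tool_pos: [0.0004, -0.5055, 0.6086]
tcp_rot: [-3.07, 0.0, -0.054]
contact_force: [0.1, 0.4, -1.5]
gripper_width: 0.0373
gripper_force: 45.3
```

```bash
cat > q.py <<'E'
from h import *
s=readout.sense();print(s['time_s'],s['q'].round(3),s['tool_pos'].round(4),s['tcp_rot'].round(4),'pitch',(s['q'][1]-s['q'][2]+s['q'][3]-np.pi/2).round(4), 'toolz',T_tool(s)[:3,2].round(4))
E
python3 q.py
```

```text
11.25 [-1.571  0.23   0.549  1.961  0.003  1.625] [ 4.000e-04 -5.055e-01  6.086e-01] [-3.0702e+00  4.0000e-04 -5.4000e-02] pitch 0.0713 toolz [ 0.0035  0.0712 -0.9975]
```

send_rows(targets=[0,0,-0.5,0,0.35,0,0,-0.5,0,0.35,0,0,-0.3,0,0.35,0,0,-0.3,0,0.35,0,0,0,0,0.35])

```text
time_s: 11.88
tool_pos: [0.0011, -0.5024, 0.635]
tcp_rot: [-3.085, -0.0, -0.054]
contact_force: [-0.3, 0.3, -2.7]
gripper_width: 0.0371
gripper_force: 45.4
```

```bash
python3 q.py
```

```text
11.875 [-1.569  0.25   0.642  2.02   0.003  1.626] [ 0.0011 -0.5024  0.635 ] [-3.0846e+00 -3.0000e-04 -5.3800e-02] pitch 0.0569 toolz [ 0.0033  0.0569 -0.9984]
```

send_rows(targets=[0,0,-0.5,0,0.35,0,0,-0.5,0,0.35,0,0,-0.5,0,0.35,0,0,-0.5,0,0.35,0,0,0,0,0.35])

```text
time_s: 12.5
tool_pos: [0.0009, -0.4907, 0.6525]
tcp_rot: [-3.124, -0.002, -0.054]
contact_force: [-0.2, -0.8, -1.2]
gripper_width: 0.0369
gripper_force: 45.4
```

```bash
python3 q.py
```

```text
12.5 [-1.57   0.226  0.658  2.021  0.003  1.626] [ 0.0009 -0.4907  0.6525] [-3.1235e+00 -2.4000e-03 -5.4200e-02] pitch 0.0179 toolz [ 0.0034  0.0179 -0.9998]
```

send_rows(targets=[0,0,-0.46,0,0.35,0,0,-0.46,0,0.35,0,0,0,0,0.35])

```text
time_s: 12.88
tool_pos: [0.0008, -0.485, 0.6601]
tcp_rot: [-3.14, -0.003, -0.054]
contact_force: [0.4, 0.5, -1.6]
gripper_width: 0.0369
gripper_force: 45.4
```

```bash
python3 q.py
```

```text
12.875 [-1.57   0.215  0.664  2.021  0.003  1.626] [ 0.0008 -0.485   0.6601] [-3.1405 -0.0034 -0.0541] pitch 0.0009 toolz [ 3.4e-03  9.0e-04 -1.0e+00]
```

send_rows(targets=[0,0,1,0.21,0.35,0.9,-0.48,1,0,0.35,0.9,-0.48,0.6,0,0.35,0.9,-0.48,0.3,0,0.35,0.9,-0.48,0.2,0,0.35])

```text
time_s: 13.5
tool_pos: [0.0951, -0.4438, 0.5818]
tcp_rot: [-3.138, -0.003, -0.076]
contact_force: [-0.3, 0.2, -1.9]
gripper_width: 0.0368
gripper_force: 45.5
```

send_rows(targets=[0.9,-0.48,0.2,0,0.35,0.9,-0.48,0.2,0,0.35,0.9,-0.48,0.2,0,0.35,0.9,-0.48,0.2,0,0.35,0.9,-0.48,0.2,0,0.35])

```text
time_s: 14.12
tool_pos: [0.212, -0.3925, 0.5576]
tcp_rot: [-3.139, -0.003, -0.076]
contact_force: [-0.3, -0.5, -2.7]
gripper_width: 0.0369
gripper_force: 45.5
```

send_rows(targets=[0.9,-0.48,0.2,0,0.35,0.9,-0.48,0.2,0,0.35,0.9,-0.48,0.2,0,0.35,0.9,-0.48,0.2,0,0.35,0.9,-0.48,0.2,0,0.35])

```text
time_s: 14.75
tool_pos: [0.3289, -0.3412, 0.5331]
tcp_rot: [-3.139, -0.003, -0.076]
contact_force: [0.7, 0.2, -2.1]
gripper_width: 0.0376
gripper_force: 45.5
```

send_rows(targets=[0.9,-0.48,0.2,0,0.35,0.9,-0.48,0.2,0,0.35,0.9,-0.48,0.2,0,0.35,0.9,-0.48,0.1,0,0.35,0.9,-0.48,0,0,0.35])

```text
time_s: 15.38
tool_pos: [0.4457, -0.2899, 0.5159]
tcp_rot: [-3.139, -0.002, -0.076]
contact_force: [-0.2, -1.1, -2.7]
gripper_width: 0.0373
gripper_force: 45.5
```

```bash
python3 q.py
```

```text
15.375 [-0.578  0.168  0.255  1.657  0.004  2.64 ] [ 0.4457 -0.2899  0.5159] [-3.1388e+00 -2.4000e-03 -7.6000e-02] pitch -0.0007 toolz [ 0.0026  0.0026 -1.    ]
```

send_rows(targets=[0.97,-0.66,0,0,0.35,0.97,-0.66,0,0,0.35,0.97,-0.66,0,0,0.35,0.97,-0.66,0,0,0.35,0.97,-0.66,0,0,0.35])

```text
time_s: 16.0
tool_pos: [0.573, -0.2168, 0.5166]
tcp_rot: [-3.139, -0.003, -0.076]
contact_force: [0.7, -0.4, -2.9]
gripper_width: 0.0373
gripper_force: 45.5
```

send_rows(targets=[0,0,0.7,0,0.35,0,0,0,0,0.35])

```text
time_s: 16.25
tool_pos: [0.5725, -0.217, 0.4977]
tcp_rot: [-3.138, 0.0, -0.076]
contact_force: [-1.4, 0.2, -2.0]
gripper_width: 0.0368
gripper_force: 45.5
```

```bash
python3 q.py
```

```text
16.25 [-0.363  0.327  0.42   1.665  0.003  2.854] [ 0.5725 -0.217   0.4977] [-3.1383e+00  1.0000e-04 -7.5500e-02] pitch 0.001 toolz [ 1.0e-04  3.3e-03 -1.0e+00]
```

send_rows(targets=[0.17,-0.11,0.9,0,0.35,0,0,1,0,0.35,0,0,1,0,0.35,0,0,0.9,0,0.35,0,0,0,0,0.35])

```text
time_s: 16.88
tool_pos: [0.5763, -0.215, 0.4034]
tcp_rot: [-3.139, -0.0, -0.077]
contact_force: [-0.2, -1.3, -2.5]
gripper_width: 0.0369
gripper_force: 45.2
```

```bash
python3 q.py; python3 - <<'E'
from h import *
im,d,M,c=snap('side')
cv2.imwrite('pics/c3.png',cv2.resize(im[110:250,260:380],(514,600),interpolation=3)[...,::-1])
E
```

```text
16.875 [-0.358  0.301  0.176  1.446  0.003  2.861] [ 0.5763 -0.215   0.4034] [-3.1389e+00 -3.0000e-04 -7.6900e-02] pitch 0.0004 toolz [ 5.0e-04  2.7e-03 -1.0e+00]
```

View pics/c3.png

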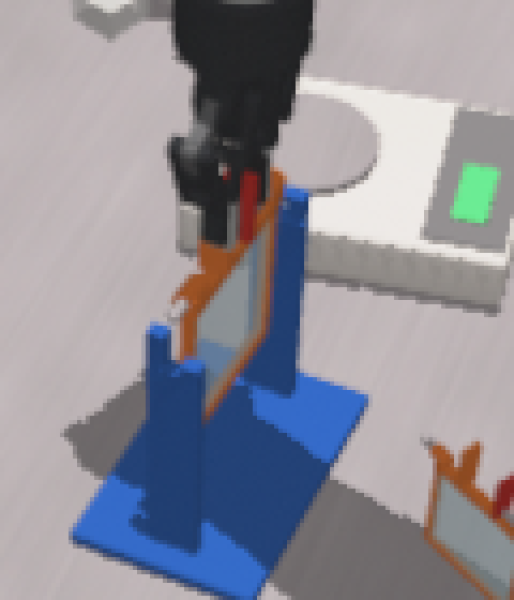

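The stub is above the slot at (178,308). I lower it gently.

send_rows(targets=[0.02,0,0.5,0,0.35,0,0,0.4,0,0.35,0,0,0.3,0,0.35,0,0,0.15,0,0.35,0,0,0.1,0,0.35])

```text
time_s: 17.55
tool_pos: [0.5775, -0.2147, 0.3682]
tcp_rot: [-3.14, -0.003, -0.076]
contact_force: [0.8, -1.9, -0.5]
gripper_width: 0.0374
gripper_force: 45.3
```

send_rows(targets=[0,0,0.08,0,0.35,0,0,0.08,0,0.35,0,0,0.06,0,0.35,0,0,0,0,0.35])

```text
time_s: 18.05
tool_pos: [0.5776, -0.2146, 0.3626]
tcp_rot: [-3.139, -0.003, -0.076]
contact_force: [-1.0, -2.4, -2.4]
gripper_width: 0.0373
gripper_force: 45.1
```

send_rows(targets=[0,0,0.06,0,0.35,0,0,0.05,0,0.35,0,0,0.04,0,0.35,0,0,0,0,0.35])

```text
time_s: 18.55
tool_pos: [0.5775, -0.2147, 0.3605]
tcp_rot: [-3.14, -0.005, -0.076]
contact_force: [-1.7, -3.5, 5.5]
gripper_width: 0.0368
gripper_force: 46.6
```

send_rows(targets=[0,0,-0.05,0,0.35,0,0,0,0,0.6,0,0,0,0,0.95,0,0,0,0,0.95,0,0,0,0,0.95])

```text
time_s: 19.18
tool_pos: [0.5776, -0.2142, 0.36]
tcp_rot: [-3.138, -0.003, -0.076]
contact_force: [0.1, -0.3, 0.1]
gripper_width: 0.0807
gripper_force: 0.0
```

send_rows(targets=[0,0,0,0,0.95,0,0,-0.5,0,0.95,0,0,-1,0,0.95,0,0,-0.8,0,0.95,0,0,0,0,0.95])

```text
time_s: 19.8
tool_pos: [0.5776, -0.2148, 0.4203]
tcp_rot: [-3.14, -0.007, -0.076]
contact_force: [-0.1, 0.1, -0.5]
gripper_width: 0.0809
gripper_force: 0.0
```

```bash
python3 q.py; python3 - <<'E'
from h import *
w=snap('wrist')[0]; im=snap('side')[0]
o=np.zeros((500,800,3),np.uint8)
o[:360,:400]=w[90:450,140:540]
o[:480,400:]=cv2.resize(im[130:250,260:360],(400,480),interpolation=3)
cv2.imwrite('pics/c4.png',o[...,::-1])
im=w
P,_=cloud('wrist');hsv=cv2.cvtColor(im,cv2.COLOR_RGB2HSV).astype(int)
h,s=hsv[...,0],hsv[...,1]
for nm,m in(('red',((h<=4)|(h>172))&(s>150)),('orange',(h>4)&(h<16)&(s>150))):
    a=P[m&(P[...,2]>.195)&(P[...,2]<.23)];a=a[np.isfinite(a[:,0])]
    if len(a)>5: print(nm,len(a),np.percentile(a,[1,99],axis=0).round(4).tolist())
E
```

```text
19.8 [-0.357  0.302  0.214  1.476  0.003  2.861] [ 0.5776 -0.2148  0.4203] [-3.1403 -0.0072 -0.0761] pitch -0.0066 toolz [ 7.3e-03  8.0e-04 -1.0e+00]
red 737 [[0.5697, -0.2471, 0.1956], [0.5887, -0.2405, 0.2149]]
orange 699 [[0.5721, -0.2, 0.1956], [0.5921, -0.1933, 0.2161]]
```

View pics/c4.png

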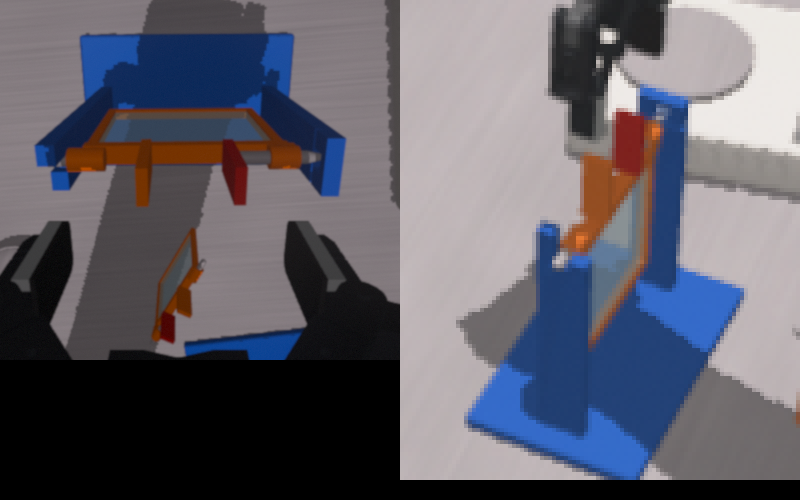

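The flap is rehung with the pin out through the eye at (315,157) and the stub in the hook. Now I turn the tool a half turn the other way.

send_rows(targets=[0,0,0,-1,0.95,0,0,0,-1,0.95,0,0,0,-1,0.95,0,0,0,-1,0.95,0,0,0,-1,0.95])

```text
time_s: 20.52
tool_pos: [0.5773, -0.2146, 0.4165]
tcp_rot: [-3.14, -0.003, 0.451]
contact_force: [-0.7, 0.1, 0.4]
gripper_width: 0.0811
gripper_force: 0.0
```

send_rows(targets=[0,0,0,-1,0.95,0,0,0,-1,0.95,0,0,0,-1,0.95,0,0,0,-1,0.95,0,0,0,-1,0.95])

```text
time_s: 21.15
tool_pos: [0.5773, -0.2146, 0.4164]
tcp_rot: [-3.141, -0.003, 0.975]
contact_force: [0.1, -0.5, 0.2]
gripper_width: 0.0813
gripper_force: 0.0
```

send_rows(targets=[0,0,0,-1,0.95,0,0,0,-1,0.95,0,0,0,-1,0.95,0,0,0,-1,0.95,0,0,0,-1,0.95])

```text
time_s: 21.78
tool_pos: [0.5772, -0.2146, 0.4165]
tcp_rot: [3.14, -0.003, 1.498]
contact_force: [0.6, -0.3, 0.1]
gripper_width: 0.0811
gripper_force: 0.0
```

send_rows(targets=[0,0,0,-1,0.95,0,0,0,-1,0.95,0,0,0,-1,0.95,0,0,0,-1,0.95,0,0,0,-1,0.95])

```text
time_s: 22.4
tool_pos: [0.5773, -0.2147, 0.4164]
tcp_rot: [3.139, -0.002, 2.022]
contact_force: [-0.2, 0.3, 0.2]
gripper_width: 0.0812
gripper_force: 0.0
```

send_rows(targets=[0,0,0,-1,0.95,0,0,0,-1,0.95,0,0,0,-1,0.95,0,0,0,-1,0.95,0,0,0,-1,0.95])

```text
time_s: 23.02
tool_pos: [0.5772, -0.2146, 0.4165]
tcp_rot: [3.138, -0.0, 2.545]
contact_force: [0.5, 0.3, -0.3]
gripper_width: 0.081
gripper_force: 0.0
```

send_rows(targets=[0,0,0,-1,0.95,0,0,0,-1,0.95,0,0,0,-1,0.95,0,0,0,-1,0.95,0,0,0,-1,0.95])

```text
time_s: 23.65
tool_pos: [0.5772, -0.2146, 0.4165]
tcp_rot: [3.139, 0.001, 3.069]
contact_force: [0.1, 0.7, -0.6]
gripper_width: 0.0808
gripper_force: 0.0
```

send_rows(targets=[0,0,0,0,0.95])

```text
time_s: 23.78
tool_pos: [0.5773, -0.2147, 0.4167]
tcp_rot: [3.139, 0.002, 3.064]
contact_force: [-0.4, 0.5, -0.2]
gripper_width: 0.0812
gripper_force: 0.0
```

```bash
python3 q.py
```

```text
23.775 [-0.357  0.304  0.208  1.475  0.003 -0.279] [ 0.5773 -0.2147  0.4167] [3.1387e+00 1.6000e-03 3.0644e+00] pitch -0.0007 toolz [ 0.0018  0.0027 -1.    ]
```

send_rows(targets=[0,0,0.8,0,0.95,0,0,0.8,0,0.95,0,0,0.5,0,0.95,0,0,0.24,0,0.95,0,0,0,0,0.95], force=45)

```text
time_s: 24.4
tool_pos: [0.5775, -0.2146, 0.3591]
tcp_rot: [3.139, 0.003, 3.065]
contact_force: [-0.3, -0.8, 0.0]
gripper_width: 0.0813
gripper_force: 0.0
```

send_rows(targets=[0,0,0,0,0.7,0,0,0,0,0.5,0,0,0,0,0.35,0,0,0,0,0.35,0,0,0,0,0.35], force=45)

```text
time_s: 25.02
tool_pos: [0.5778, -0.2152, 0.3609]
tcp_rot: [3.141, 0.006, 3.065]
contact_force: [-1.4, -4.7, 6.0]
gripper_width: 0.0368
gripper_force: 44.5
```

send_rows(targets=[0,0,0,0,0.35,0,0,0,0,0.35,0,0,-0.1,0,0.35,0,0,-0.1,0,0.35,0,0,-0.1,0,0.35])

```text
time_s: 25.65
tool_pos: [0.5775, -0.2144, 0.3663]
tcp_rot: [3.139, 0.002, 3.066]
contact_force: [0.2, -0.4, -3.1]
gripper_width: 0.0368
gripper_force: 44.5
```

send_rows(targets=[0,0,-0.8,0,0.35,0,0,-1,0,0.35,0.8,0,-0.4,0,0.35,1,0,-0.2,0,0.35,1,0,-0.2,0,0.35])

```text
time_s: 26.28
tool_pos: [0.5057, -0.2089, 0.4312]
tcp_rot: [3.138, 0.002, 3.066]
contact_force: [-0.6, -0.6, -1.3]
gripper_width: 0.037
gripper_force: 45.3
```

send_rows(targets=[0.16,0.4,0,0.52,0.35,0.16,0.9,0,0.51,0.35,0.16,0.9,0,0,0.35,0.16,0.9,0,0,0.35,0.16,0.9,0,0,0.35])

```text
time_s: 26.9
tool_pos: [0.5024, -0.1068, 0.4313]
tcp_rot: [3.138, 0.002, 2.958]
contact_force: [0.1, 0.3, -3.0]
gripper_width: 0.0372
gripper_force: 45.3
```

send_rows(targets=[0.16,0.9,0,0,0.35,0.16,0.9,0,0,0.35,0.16,0.9,0,0,0.35,0.16,0.9,0,0,0.35,0.16,0.9,0,0,0.35])

```text
time_s: 27.52
tool_pos: [0.5033, 0.0072, 0.4315]
tcp_rot: [3.138, 0.002, 2.958]
contact_force: [0.3, 0.2, -2.7]
gripper_width: 0.0373
gripper_force: 45.3
```

```bash
python3 q.py
```

```text
27.525 [ 0.014  0.085 -0.026  1.457  0.003  0.198] [0.5033 0.0072 0.4315] [3.1385e+00 1.7000e-03 2.9577e+00] pitch -0.0023 toolz [ 0.0022  0.0028 -1.    ]
```

send_rows(targets=[0.13,0.88,0,0,0.35,0.13,0.88,0,0,0.35,0.13,0.88,0,0,0.35,0.13,0.88,0,0,0.35,0.13,0.88,0,0,0.35])

```text
time_s: 28.15
tool_pos: [0.5076, 0.118, 0.4318]
tcp_rot: [3.139, 0.002, 2.958]
contact_force: [-0.1, 0.0, -2.5]
gripper_width: 0.037
gripper_force: 45.3
```

send_rows(targets=[0.13,0.88,0,0,0.35,0.13,0.88,0,0,0.35,0.13,0.88,0,0,0.35,0.13,0.88,0,0,0.35,0.13,0.88,0,0,0.35])

```text
time_s: 28.78
tool_pos: [0.5125, 0.2296, 0.4324]
tcp_rot: [3.139, 0.002, 2.957]
contact_force: [1.2, -0.3, -1.0]
gripper_width: 0.0372
gripper_force: 45.3
```

send_rows(targets=[0.13,0.7,0.3,0,0.35,0,0,0.5,0,0.35,0,0,0,0,0.35])

```text
time_s: 29.15
tool_pos: [0.5128, 0.2464, 0.4107]
tcp_rot: [3.141, 0.001, 2.958]
contact_force: [0.7, 0.4, -2.5]
gripper_width: 0.037
gripper_force: 45.4
```

```bash
python3 q.py; cat > m3.py <<'E'
from h import *
import sys
def fr(yaw,o): c,s=np.cos(yaw),np.sin(yaw);return lambda p:np.stack([(p[...,0]-o[0])*c+(p[...,1]-o[1])*s,-(p[...,0]-o[0])*s+(p[...,1]-o[1])*c,p[...,2]],-1)
for n in ('side','scene'):
    im=snap(n)[0]
    if n=='side' and len(sys.argv)>1: cv2.imwrite('pics/%s.png'%sys.argv[1],cv2.resize(im[200:400,130:350],(660,600),interpolation=3)[...,::-1])
    P,_=cloud(n);q=fr(np.radians(-10.6),(.6,.225))(P);h=cv2.cvtColor(im,cv2.COLOR_RGB2HSV).astype(int)
    near=(abs(q[...,0]+.06)<.13)&(abs(q[...,1])<.12)
    for nm,m in(('orange',(h[...,0]>3)&(h[...,0]<15)&(h[...,1]>150)&(q[...,2]>.1)),('yellow',(h[...,0]>17)&(h[...,0]<32)&(h[...,1]>130)&(q[...,2]>.165)),('red',((h[...,0]<=3)|(h[...,0]>172))&(h[...,1]>150)&(q[...,2]>.18))):
        a=q[near&m]
        if len(a)<5: print(n,nm,len(a));continue
        print(n,nm,len(a),'x',np.percentile(a[:,0],[1,50,99]).round(4),'y',np.percentile(a[:,1],[1,50,99]).round(4),'z',np.percentile(a[:,2],[1,99]).round(4))
        if nm=='orange':
            for sgn in(1,-1):
                c=a[(sgn*a[:,1]>.045)&(a[:,2]>a[:,2].max()-.06)]
                if len(c)>3:print('   end',sgn,len(c),'x',np.percentile(c[:,0],[2,98]).round(4),'y',np.percentile(c[:,1],[1,99]).round(4),'z',np.percentile(c[:,2],[2,98]).round(4))
E
python3 m3.py c5
```

```text
29.15 [0.448 0.21  0.074 1.434 0.    0.632] [0.5128 0.2464 0.4107] [3.1410e+00 6.0000e-04 2.9578e+00] pitch -0.0008 toolz [ 6.e-04  4.e-04 -1.e+00]
side orange 523 x [-0.0971 -0.0919 -0.0829] y [-0.0623  0.0316  0.0701] z [0.1015 0.2305]
   end 1 108 x [-0.0949 -0.0845] y [0.0462 0.069 ] z [0.1917 0.2308]
   end -1 69 x [-0.0944 -0.0819] y [-0.0641 -0.0454] z [0.1916 0.2231]
side yellow 792 x [-0.0696  0.0275  0.0407] y [-0.0614  0.0502  0.0875] z [0.1657 0.373 ]
side red 121 x [-0.0979 -0.0911 -0.0784] y [-0.0121 -0.0058 -0.003 ] z [0.2176 0.2622]
scene orange 41 x [-0.0884 -0.0844 -0.0783] y [-0.0358  0.0398  0.0657] z [0.1306 0.2514]
   end 1 16 x [-0.0867 -0.0807] y [0.0465 0.0632] z [0.2261 0.2326]
scene yellow 467 x [-0.0554  0.0313  0.0406] y [-0.0755  0.0241  0.0849] z [0.166  0.1968]
scene red 15 x [-0.0898 -0.0844 -0.0772] y [-0.0097 -0.0077 -0.005 ] z [0.2206 0.2549]
```

View pics/c5.png

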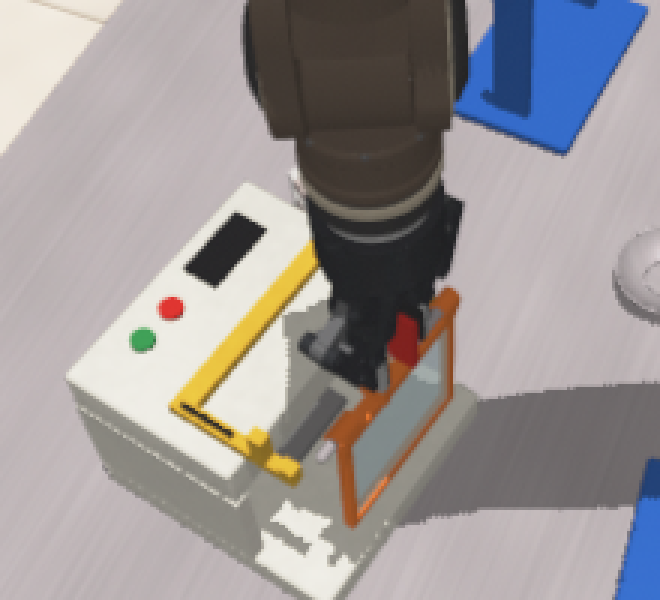

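The flap hangs in front of the ears. Its stub is at (325,450), and the hook is at (265,440) to (290,470). I shift +4 mm in y, lower to about 11 mm above the axis, and approach.

send_rows(targets=[0,0.16,0.5,0,0.35,0,0,0.6,0,0.35,0,0,0.47,0,0.35,-0.4,0,0,0,0.35,0,0,0,0,0.35])

```text
time_s: 29.88
tool_pos: [0.5246, 0.2486, 0.3733]
tcp_rot: [3.139, 0.003, 2.957]
contact_force: [0.4, -0.1, -1.1]
gripper_width: 0.0375
gripper_force: 45.4
```

send_rows(targets=[-0.4,0,0,0,0.35,-0.3,0,0,0,0.35,-0.2,0,0,0,0.35,0,0,0,0,0.35])

```text
time_s: 30.38
tool_pos: [0.5464, 0.2445, 0.3732]
tcp_rot: [3.139, 0.003, 2.957]
contact_force: [-0.9, 0.5, -1.6]
gripper_width: 0.0369
gripper_force: 45.4
```

```bash
python3 q.py; python3 m3.py c6
```

```text
30.375 [4.210e-01 2.660e-01 6.300e-02 1.364e+00 1.000e-03 6.050e-01] [0.5464 0.2445 0.3732] [3.1390e+00 2.8000e-03 2.9572e+00] pitch -0.0038 toolz [ 0.0033  0.0021 -1.    ]
side orange 393 x [-0.0636 -0.0578 -0.049 ] y [-0.0582  0.0334  0.0741] z [0.1035 0.1941]
   end 1 110 x [-0.0612 -0.0502] y [0.0452 0.0741] z [0.1612 0.1941]
   end -1 49 x [-0.0608 -0.0489] y [-0.067  -0.0453] z [0.1643 0.186 ]
side yellow 745 x [-0.0634  0.0251  0.0405] y [-0.0752  0.0526  0.0874] z [0.1657 0.2492]
side red 116 x [-0.0644 -0.0575 -0.047 ] y [-0.0081 -0.0013  0.0016] z [0.1811 0.225 ]
scene orange 35 x [-0.0556 -0.0512 -0.0437] y [-0.0327  0.0445  0.0705] z [0.1286 0.2203]
   end 1 16 x [-0.0542 -0.0482] y [0.0474 0.0685] z [0.183  0.1924]
scene yellow 397 x [-0.0496  0.032   0.041 ] y [-0.074   0.0395  0.0851] z [0.166  0.1975]
scene red 7 x [-0.0522 -0.0497 -0.0442] y [-0.0058 -0.0023 -0.0015] z [0.1833 0.2202]
```

View pics/c6.png

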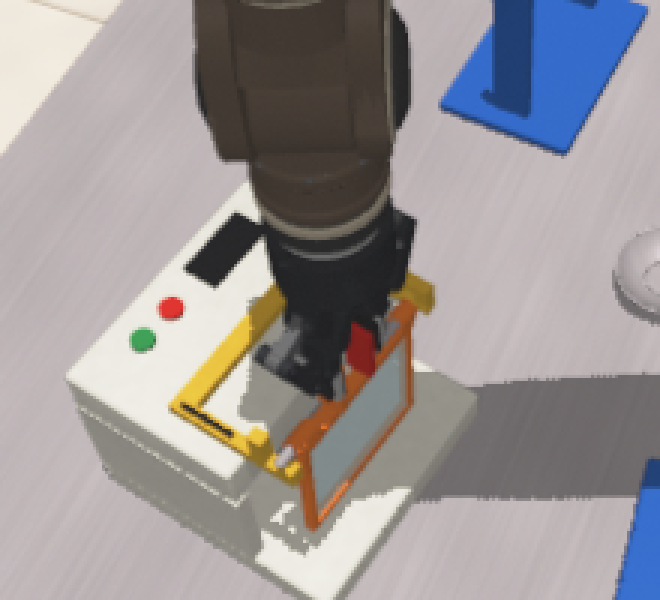

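send_rows(targets=[-0.15,0,0,0,0.35,-0.1,0,0,0,0.35,-0.05,0,0,0,0.35,0,0,0,0,0.35])

```text
time_s: 30.98
tool_pos: [0.5534, 0.2432, 0.3734]
tcp_rot: [3.139, 0.003, 2.957]
contact_force: [-0.8, -0.2, -1.7]
gripper_width: 0.037
gripper_force: 45.4
```

send_rows(targets=[-0.06,0,0,0,0.35,-0.04,0,0,0,0.35,0,0,0,0,0.35])

```text
time_s: 31.35
tool_pos: [0.5558, 0.2428, 0.3734]
tcp_rot: [3.139, 0.003, 2.958]
contact_force: [-0.1, -0.4, -2.0]
gripper_width: 0.0374
gripper_force: 45.4
```

send_rows(targets=[-0.05,0,0,0,0.35,0,0,0,0,0.35])

```text
time_s: 31.6
tool_pos: [0.5566, 0.2426, 0.3733]
tcp_rot: [3.139, 0.002, 2.958]
contact_force: [-3.7, 0.2, -0.8]
gripper_width: 0.0371
gripper_force: 45.6
```

send_rows(targets=[-0.05,0,0,0,0.35,0,0,0,0,0.35])

```text
time_s: 31.85
tool_pos: [0.5574, 0.2425, 0.3732]
tcp_rot: [3.139, 0.0, 2.959]
contact_force: [-6.5, -0.3, 0.3]
gripper_width: 0.0371
gripper_force: 45.9
```

Contact with the back cheek starts at tool x≈0.556. I back off to the slot centre and lower gently.

send_rows(targets=[0.15,0,0,0,0.35,0,0,0.1,0,0.35,0,0,0.08,0,0.35,0,0,0,0,0.35])

```text
time_s: 32.35
tool_pos: [0.5547, 0.243, 0.3686]
tcp_rot: [3.139, 0.003, 2.957]
contact_force: [-0.2, -0.5, -1.7]
gripper_width: 0.037
gripper_force: 45.4
```

send_rows(targets=[0,0,0.06,0,0.35,0,0,0.05,0,0.35,0,0,0,0,0.35])

```text
time_s: 32.72
tool_pos: [0.5545, 0.243, 0.366]
tcp_rot: [3.139, 0.003, 2.958]
contact_force: [-0.3, -1.3, -1.7]
gripper_width: 0.0367
gripper_force: 45.4
```

send_rows(targets=[0,0,0.06,0,0.35,0,0,0.05,0,0.35,0,0,0,0,0.35])

```text
time_s: 33.1
tool_pos: [0.5545, 0.2431, 0.3632]
tcp_rot: [3.139, 0.003, 2.958]
contact_force: [-0.4, -0.3, -2.1]
gripper_width: 0.0371
gripper_force: 45.4
```

send_rows(targets=[0,0,0.05,0,0.35,0,0,0.04,0,0.35,0,0,0,0,0.35])

```text
time_s: 33.48
tool_pos: [0.5546, 0.2431, 0.3614]
tcp_rot: [3.139, 0.003, 2.958]
contact_force: [-0.2, -0.4, -0.7]
gripper_width: 0.0368
gripper_force: 45.7
```

```bash
python3 q.py; python3 m3.py
```

```text
33.475 [4.130e-01 2.800e-01 5.500e-02 1.342e+00 1.000e-03 5.970e-01] [0.5546 0.2431 0.3614] [3.1387 0.0033 2.9576] pitch -0.0044 toolz [ 0.0038  0.0023 -1.    ]
side orange 348 x [-0.0551 -0.0495 -0.0405] y [-0.0572  0.0321  0.0733] z [0.1037 0.1839]
   end 1 100 x [-0.0528 -0.0415] y [0.0459 0.0738] z [0.1602 0.182 ]
   end -1 49 x [-0.052  -0.0404] y [-0.0589 -0.0451] z [0.1436 0.1746]
side yellow 731 x [-0.0629  0.0235  0.0404] y [-0.0762  0.0521  0.0873] z [0.1658 0.2266]
side red 89 x [-0.0558 -0.0491 -0.0392] y [-0.0073 -0.0018  0.0008] z [0.1804 0.2127]
scene orange 34 x [-0.046  -0.0426 -0.0389] y [-0.0008  0.0465  0.0656] z [0.161  0.1813]
   end 1 18 x [-0.0451 -0.0389] y [0.0465 0.0656] z [0.1662 0.1813]
scene yellow 365 x [-0.056   0.0319  0.0408] y [-0.0737  0.0427  0.0849] z [0.1657 0.1973]
scene red 6 x [-0.0421 -0.0393 -0.0364] y [-0.0056 -0.0023 -0.001 ] z [0.1818 0.2073]
```

send_rows(targets=[0,0,0.04,0,0.35,0,0,0.02,0,0.35,0,0,0,0,0.35])

```text
time_s: 33.95
tool_pos: [0.5545, 0.243, 0.3606]
tcp_rot: [3.138, 0.004, 2.958]
contact_force: [-1.2, -1.6, 5.9]
gripper_width: 0.037
gripper_force: 47.0
```

```bash
python3 q.py
```

```text
33.95 [4.13e-01 2.79e-01 5.30e-02 1.34e+00 1.00e-03 5.97e-01] [0.5545 0.243  0.3606] [3.1382 0.0041 2.9575] pitch -0.0053 toolz [ 0.0046  0.0026 -1.    ]
```

Seated: upward force at the same tool height as on the stand. I relieve the pressure and let the tabs open.

send_rows(targets=[0,0,-0.04,0,0.35,0,0,0,0,0.6,0,0,0,0,0.95,0,0,0,0,0.95,0,0,0,0,0.95])

```text
time_s: 34.58
tool_pos: [0.5546, 0.2433, 0.3605]
tcp_rot: [3.138, 0.003, 2.958]
contact_force: [-1.1, -0.7, -1.0]
gripper_width: 0.0811
gripper_force: 0.0
```

send_rows(targets=[0,0,0,0,0.95,0,0,-0.3,0,0.95,0,0,-0.8,0,0.95,0,0,-1,0,0.95,0,0,-0.8,0,0.95])

```text
time_s: 35.2
tool_pos: [0.5543, 0.2429, 0.4349]
tcp_rot: [3.138, 0.004, 2.958]
contact_force: [-0.4, 0.7, -0.7]
gripper_width: 0.0812
gripper_force: 0.0
```

```bash
python3 q.py; python3 m3.py; python3 - <<'E'
from h import *
w=snap('wrist')[0]; im=np.load('last_side.npz')['im']
o=np.zeros((500,800,3),np.uint8)
o[:360,:400]=w[90:450,140:540]
o[:480,400:]=cv2.resize(im[260:400,180:300],(411,480),interpolation=3)[:,:400]
cv2.imwrite('pics/c7.png',o[...,::-1])
E
```

```text
35.2 [4.130e-01 2.830e-01 2.200e-01 1.503e+00 1.000e-03 5.970e-01] [0.5543 0.2429 0.4349] [3.1381 0.004  2.9576] pitch -0.0053 toolz [ 0.0046  0.0027 -1.    ]
side orange 493 x [-0.0559 -0.0489 -0.0382] y [-0.0558  0.0331  0.0748] z [0.1025 0.2161]
   end 1 107 x [-0.0529 -0.0414] y [0.0452 0.0763] z [0.1613 0.1833]
   end -1 43 x [-0.0527 -0.0411] y [-0.0576 -0.0453] z [0.1589 0.1796]
side yellow 728 x [-0.0625 -0.006   0.0398] y [-0.077   0.0537  0.0872] z [0.1654 0.3243]
side red 96 x [-0.0558 -0.0478 -0.0382] y [-0.0204 -0.0147 -0.0126] z [0.181  0.2159]
scene orange 64 x [-0.049  -0.0432 -0.0352] y [-0.0269  0.0326  0.0695] z [0.1621 0.2162]
   end 1 19 x [-0.0453 -0.0388] y [0.0474 0.0733] z [0.1677 0.1911]
scene yellow 368 x [-0.055   0.0317  0.0407] y [-0.0738  0.042   0.085 ] z [0.1661 0.1974]
scene red 12 x [-0.0484 -0.042  -0.0362] y [-0.0183 -0.0167 -0.0152] z [0.1811 0.2123]
```

View pics/c7.png

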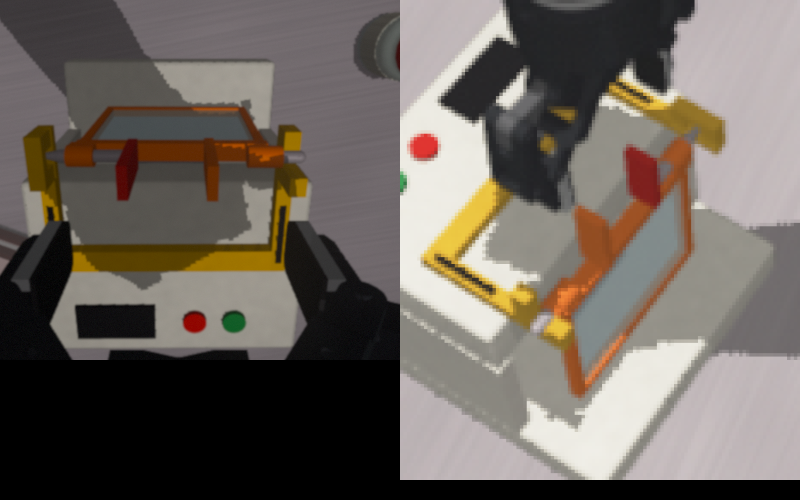

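The flap hangs on the press: stub in the hook at (292,157), pin into the eye at (55,155), red tab sprung out. I do a numeric check of centring and level from the wrist depth.

```bash
python3 - <<'E'
from h import *
P,im=cloud('wrist');c,s=np.cos(np.radians(-10.6)),np.sin(np.radians(-10.6))
d=P-[.5557,.2384,.175];q=np.stack([d[...,0]*c+d[...,1]*s,-d[...,0]*s+d[...,1]*c,d[...,2]],-1)
h=cv2.cvtColor(im,cv2.COLOR_RGB2HSV).astype(int);H,S=h[...,0],h[...,1]
pc=lambda a,p=(1,50,99):np.percentile(a,p).round(4)
def show(n,m):
    a=q[m&(abs(q[...,0])<.06)&(abs(q[...,1])<.1)&np.isfinite(q[...,0])]
    print(n,len(a),*( [pc(a[:,i]) for i in range(3)] if len(a)>4 else []))
Or=(H>3)&(H<16)&(S>150);Rd=((H<=3)|(H>172))&(S>150);Ye=(H>17)&(H<32)&(S>130);G=(S<60)
x,y,z=q[...,0],q[...,1],q[...,2]
show('red',Rd&(z>.008)); show('otab',Or&(z>.012)); 
show('collar+',Or&(y>.04)&(z>-.005)); show('boss-',Or&(y<-.04)&(z>-.005))
show('hookear',Ye&(y>.066)&(abs(x)<.03)&(z>-.01));show('eyeear',Ye&(y<-.066)&(abs(x)<.03)&(z>-.01))
show('pin grey',G&(y<-.06)&(abs(z)<.012)&(abs(x)<.012));show('stub grey',G&(y>.065)&(abs(z)<.012)&(abs(x)<.012))
show('frame bottom',Or&(z<-.09)); show('frame top',Or&(abs(z)<.008)&(abs(y)<.06))
E
```

```text
red 824 [-0.0099 -0.0037  0.0092] [-0.0265 -0.0223 -0.0199] [0.0085 0.0365 0.0399]
otab 634 [-0.0101 -0.0045  0.0095] [0.0214 0.0238 0.0274] [0.0127 0.0393 0.0413]
collar+ 774 [-0.007  -0.0023  0.005 ] [0.0493 0.0591 0.0696] [-0.0033  0.0047  0.007 ]
boss- 612 [-0.0066 -0.0019  0.0054] [-0.0637 -0.0549 -0.0466] [-0.0047  0.0016  0.004 ]
hookear 1382 [-0.017   0.0057  0.0293] [0.0703 0.0734 0.0801] [-0.0095  0.003   0.0223]
eyeear 1827 [-0.0169  0.0002  0.0292] [-0.0831 -0.0757 -0.0729] [-0.0096  0.0111  0.0137]
pin grey 154 [-0.0034 -0.0009  0.0038] [-0.0759 -0.0695 -0.0656] [-0.0047 -0.0017  0.0003]
stub grey 232 [-0.004  -0.0012  0.0034] [0.0715 0.0779 0.0842] [-0.0001  0.0026  0.0043]
frame bottom 536 [-0.0044 -0.0037 -0.0019] [-0.0575  0.0085  0.0646] [-0.123  -0.1167 -0.0915]
frame top 1187 [-0.01   -0.0026  0.0055] [-0.0597  0.0236  0.0597] [-0.008   0.0019  0.0069]
```

```bash
python3 -c "
from rig import ctrl;print(ctrl.hand_in())"
```

```text
the job is handed in; nothing more can be done
None
```

The job is handed in at about 35 s: the guard flap hangs straight and released on the press, with the stub down in the hook and the pin sprung out into the eye; on the way I had to rehang it on the stand once and regrasp, because the wrist joint hit its limit.

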